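# Press the lids home and hold the seal tester's vacuum plunger at its mark

## Task

Get the seal tester ready for a leak check: press the lids of both pots on it straight down until they are fully home (no red neck showing), and only then pull the orange spring-return plunger handle towards the front until its red pointer is over the green band on the scale. Keep it steadily there, gripped or hooked by the fingers, for at least three seconds and finish while still holding it: never let the plunger snap back, and leave the other things on the bench where they are.

Things in the scene. Friction and masses are not known exactly. Their poses are not given: they have to be found in the camera images.
- tester: The seal tester, a fixed white bench unit, base 255 x 350 mm and 18 mm thick. x axis: along the plunger, from the front into the tester; y: towards the scale; z up. Its pump barrel (40 mm across, top 70 mm above the bench) lies along x behind the handle; a 12 mm rod (axis 50 mm above the bench) joins the two
- handle_grip (a point): Place to grip on the orange handle: an upright paddle 14 mm thick along the pull, 30 mm wide across it, from 42 to 125 mm above the bench; this point is its middle in plan, 100 mm above the bench. Axes as the tester's: it is pulled along -x. At rest the barrel is 55 mm behind this point; higher than 75 mm above the bench there is room all round the handle
- pointer (a point): Tip of the thin red pointer that is fixed to the handle and moves with it, over the scale rail; level with the handle's centre along the pull, 45 mm to the scale side (+y), 44 mm above the bench; axes as the tester's
- band_mid (a point): Middle of the green band (12 mm long along the pull, 20 mm wide) on the white scale rail, 41 mm above the bench; axes as the tester's. The pointer is on the mark when pointer and band_mid agree along that x axis. The band sits somewhere else each time and is stiff: leave it
- plunger (a joint): How far the plunger is pulled out of the pump, m: 0 at rest, at most 0.085. A spring pulls it back with about 3.6 N at rest, rising by 0.9 N for each 10 mm; it flies back when let go
- band (a joint): Place of the green band on the same scale, m: the plunger joint has this value when the pointer is over the band's middle; between 0.035 and 0.065
- tub_lid_top (a point): Centre of the top face of the white push-on lid (82 mm across) of the white tub, which is held fixed on the tester. Fully home, this point is 85 mm above the bench; at the start 6 to 10 mm higher, with the red neck showing below it. The two pots swap places from time to time
- jar_lid_top (a point): Centre of the top face of the black push-on lid (66 mm across) of the amber jar, which is held fixed on the tester. Fully home, this point is 99 mm above the bench; at the start it is 6 to 10 mm higher, with the red neck showing below the lid
- tub_lid (a joint): How far the white lid has been pressed, m: 0 is 10 mm proud, 0.010 is fully home. It slides stiffly (about 6 N), stays where it is left and meets a firm stop when home
- jar_lid (a joint): The same for the black lid of the amber jar: 0 is 10 mm proud, 0.010 fully home, about 6 N
- oilcan: Steel spouted can, 94 mm across, 140 mm high; origin under its middle. Leave alone
- pail: White lidded pail, 194 mm across, 172 mm high; origin under its middle. Leave alone
- scissors: Scissors with orange handles, 185 mm long, lying; origin at the pivot, underside. Leave alone
- spare_jar: Closed amber jar with a black lid, 68 mm across, 85 mm high, standing loose on the bench away from the tester; origin under its middle. Not part of the job
- dish: Steel dish, 100 mm across, 35 mm high; origin under its middle. Leave alone
- spare_cap: Loose blue cap, 48 mm across, 12 mm high, lying on the back of the tester's base; origin under its middle. Leave alone
- vial: Small amber bottle, 28 mm across, 55 mm high, standing on the back of the tester's base; origin under its middle. Leave alone

How it is judged:
On the way, in this order (a step that is already met when the one before it is completed fails the run):
1. both lids are pressed fully home while the plunger is still at rest (value of joint each of tub_lid, jar_lid above 0.0085 m and value of joint plunger below 0.006 m), for 0.2 s.
2. the pointer is kept over the green band for 2 s (x of pointer in the frame of band_mid between -0.006 and 0.006 m and value of joint each of tub_lid, jar_lid above 0.0085 m), for 2 s.
At the end, for the whole second after the job is handed in: The red pointer is over the green band (within 6 mm of its middle) and still, held there against the spring by the fingers (more than 2 N between fingers and plunger), and both lids are home (within 1.5 mm) (all of step 2 and contact force between the fingers and plunger above 2 N and velocity of joint plunger between -0.01 and 0.01 m/s); the arm keeps its last pose, push and grip.
It fails at once if the plunger snaps back (faster than 0.4 m/s) (velocity of joint plunger below -0.4 m/s).
It fails at once if the plunger is pulled while a lid is not home (lid more than 1.5 mm proud and plunger out by more than 15 mm) (value of joint plunger above 0.015 m and not (value of joint each of tub_lid, jar_lid above 0.0085 m)).
It fails at once if a bystander is displaced by more than 30 mm (distance of any of oilcan, pail, scissors, spare_jar, dish, spare_cap, vial from where it was at the start of the episode above 0.03 m).
It also fails if it takes over 58 s, if anything falls off the work surface, if the arm or the gripper's body presses on something with over 40 N, if the wrist force passes 120 N, or if a joint passes its speed limit or range.

## Robot

A 7-joint arm with a two-finger parallel gripper is mounted at the origin on the work surface. World frame = base frame: x ahead of the robot, y to its left, z up, the work surface at z = 0. Lengths are in m, angles in rad, forces in N, time in s.
With the tool pointing down it reaches from about 0.425 to 0.875 m from the base axis. Payload 4.7 kg.
Tool frame: the origin (TCP) lies on the centre line of the jaws, within the pads' length; the fingertips stand 17 mm ahead of it and the grasp point (between the pads) lies 2 mm behind it; z points along the fingers, y is the line along which they close (so a half turn about z gives the same grasp; the last joint's range is limited). The gripper opens to 85 mm and grips with 20 to 120 N. Pads are 22 mm wide; open, the fingers measure 114 mm over their backs; the gripper's body (76 mm by 85 mm) begins 54 mm behind the grasp point. The pads swing forward as they close: fully open they stand 13 mm farther back than shut.
Start: joints at [-1.128, 0.321, -0.07, 1.45, 0.023, 1.371, -0.057], TCP at [0.27, 0.591, 0.248] pointing down, gripper open.
Joint ranges: [-2.86, 2.86], [-0.3, 2.09], [-1.38, 1.24], [0.06, 2.45], [-1.56, 4.7], [0.09, 2.05], [-2.69, 2.69]. Speed limits (rad/s): [2.57, 2.57, 3.14, 3.14, 3.14, 3.14, 3.14].

## Interface

Orientations are given as a unit quaternion [w, x, y, z].
In Python, from workcell import arm, cams gives the robot as it stands.
- The arm moves only by the tool step_arm, never from a script. Its argument "rows" is one flat list of numbers, 4 for each row, row after row: the shift along the tool's x, y, z each as a share of 4 cm, from -1 to 1, then the turn about the tool's z as a share of 4 degrees, from -1 to 1. A call has 1 to 12 rows; each row shifts and turns the commanded pose from where the row before left it, along the tool's axes as they then stand; what a row does not reach is not made up. A row lasts 1/8 s, in which the tool goes at most 62.5 mm and 10.7 degrees, less where a joint would pass 70% of its speed; a pose out of reach is approached as far as the arm can. A call with a number of a shift or a turn outside -1 to 1 is refused whole. A call with a gripper value outside its range is refused whole. "claw" is the opening, from 0 (shut) to 1 (fully open), set as the call begins (left out, the last holds). The fingers move at their own pace and stop on an object; the grip force is fixed at half the most. Time passes only in rows, so rows that do not move let the fingers close. It gives the time, the measured TCP pose, the force, the opening and the grip force at its end, in the units of the state.
- arm.observe(): the state, without advancing time (a new reading comes with each control period).
- cams.capture(name): name is "scene" or "top" or "wrist"; returns (picture, depth): 384x512x3 uint8, red, green, blue; 384x512 float32, m along the optical axis (not along the pixel's ray), 0 where there is no reading.
- cams.camera_info(name): a dict with "K" (3x3 intrinsics, pixels), "position" and "attitude" of the camera in the world; the wrist camera has in their place "mount" (4x4, takes a point from camera to tool coordinates, whose origin is the TCP and whose axes are the flange's). Camera axes: x right, y down, z forward; pixel columns grow to the right and rows downward; lengths in m; the calibration is good to about 2 mm. The wrist camera is an equidistant fisheye: a pixel r from the principal point sees the ray r / f radians off the axis. A picture is of the moment at which its call begins: read the wrist's pose just before it. camera_info takes no time and is no camera call.
- arm.job_done(): hands the job in; it is judged then, once.
The state is a dict: "time": time; "q": joint angles; "joint_velocities": joint speeds; "joint_efforts": joint torques, N m; "ee_pos": TCP position; "tool_rot": TCP orientation; "contact_force": force on the tool from outside, world axes, zero at the start; "torque": the same for the moment, N m; "opening": finger opening in m; "finger_force": force on a finger pad.
Only numpy, scipy, OpenCV 4.12 (cv2) and the standard library are available. Lean on these libraries where they do the work, as an engineer would, in place of code of your own. Each camera call takes 0.05 s, during which the arm holds its last target. There are 200 camera calls.

## Working session

There is one attempt and no reset: what is moved stays moved. The work goes in short steps, Python scripts to look and compute and a tool call to move; the robot and the scene stay as the last step left them, time stands still between calls to the robot, and variables do not carry over. Pictures are saved under pics/ and viewed, at most 10 in all, crops included, and the job is handed in when it is done.

Besides the shell and the picture viewer there is one more tool, called after "Request:" as name(argument=value, ...), one argument or row to a line, values as JSON. step_arm: Moves the arm, as the interface text tells. Shift numbers are shares of 4 cm and turn numbers shares of 4 degrees, none past 1 either way. Its arguments: {"type":"object","properties":{"rows":{"type":"array"},"claw":{"type":"number"}},"required":["rows"]}

```bash
mkdir -p pics; python3 - <<'E'
from workcell import arm,cams
import cv2,numpy as np
s=arm.observe();print({k:np.round(v,3).tolist() for k,v in s.items()})
for n in("top","scene"):
    p,d=cams.capture(n);cv2.imwrite(f"pics/{n}0.png",p[:,:,::-1]);np.savez(f"{n}0.npz",p=p,d=d)
    i=cams.camera_info(n);print(n,{k:np.round(v,4).tolist() if not isinstance(v,str) else v for k,v in i.items()})
print(cams.camera_info("wrist"))
E
```

```text
{'time': 0.0, 'q': [-1.128, 0.322, -0.07, 1.452, 0.023, 1.371, -0.057], 'joint_velocities': [0.0, -0.001, -0.0, -0.001, -0.0, -0.002, 0.0], 'joint_efforts': [-0.0, -49.358, -0.382, -31.433, 0.013, 0.011, 0.0], 'ee_pos': [0.27, 0.591, 0.247], 'tool_rot': [-0.0, 0.213, 0.977, -0.001], 'contact_force': [0.757, -0.29, -0.054], 'torque': [0.027, -0.036, 0.056], 'finger_force': 0.0, 'opening': 0.085}
top {'K': [[406.3889, 0.0, 259.2677], [0.0, 406.3889, 195.794], [0.0, 0.0, 1.0]], 'position': [0.4086, -0.0131, 1.5568], 'attitude': [0.032, -0.7008, 0.712, -0.0302]}
scene {'K': [[449.1337, 0.0, 260.2434], [0.0, 449.1337, 190.7289], [0.0, 0.0, 1.0]], 'position': [1.3426, -0.5624, 1.0287], 'attitude': [-0.349, 0.8068, 0.4424, -0.1778]}
{'K': array([[297.31863964,   0.        , 253.03380263],
       [  0.        , 297.31863964, 195.89621072],
       [  0.        ,   0.        ,   1.        ]]), 'mount': array([[-6.62273710e-05, -9.47636359e-01, -3.19351415e-01,
         8.24257275e-02],
       [ 9.99999996e-01, -7.99198449e-05,  2.97715298e-05,
        -8.38751314e-04],
       [-5.37350997e-05, -3.19351411e-01,  9.47636361e-01,
        -1.26066245e-01],
       [ 0.00000000e+00,  0.00000000e+00,  0.00000000e+00,
         1.00000000e+00]])}
```

View pics/top0.png

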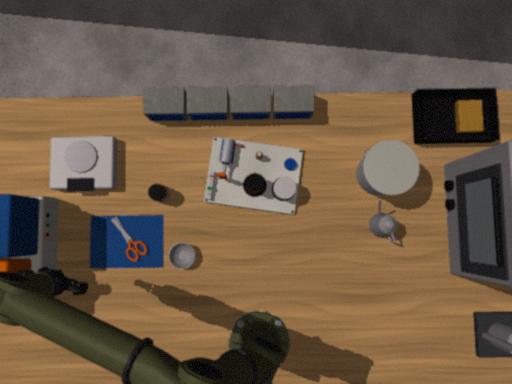

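View pics/scene0.png

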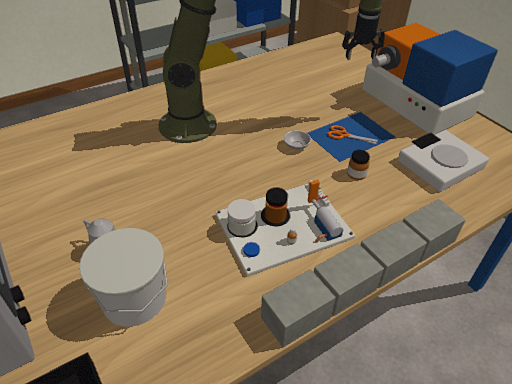

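The top view shows the tester: black lid near (255,185), white lid near (285,188), orange handle (222,177), green band (209,187), barrel (228,150). The scene view confirms the layout, with the black-lidded jar between the tub and the handle. Now I'll measure.

```bash
cat > h.py <<'E'
import numpy as np,cv2
from scipy.spatial.transform import Rotation as R
from workcell import arm,cams
def rot(q): return R.from_quat([q[1],q[2],q[3],q[0]]).as_matrix()
def plane(n,uv,z):
    i=cams.camera_info(n);M=rot(i["attitude"]);c=np.array(i["position"])
    r=M@np.linalg.inv(i["K"])@[uv[0],uv[1],1];return c+r*(z-c[2])/r[2]
def cloud(n,d):
    i=cams.camera_info(n);v,u=np.indices(d.shape)
    P=np.stack([u*d,v*d,d],-1)@np.linalg.inv(i["K"]).T
    return P@rot(i["attitude"]).T+np.array(i["position"])
def blobs(m,amin=4):
    k,l,s,c=cv2.connectedComponentsWithStats(m.astype(np.uint8))
    return [(s[j,4],c[j].round(2),s[j,:4]) for j in range(1,k) if s[j,4]>=amin]
E
python3 - <<'E'
from h import *
for n in("top","scene"):
    f=np.load(n+"0.npz");p,d=f["p"],f["d"];X=cloud(n,d);hsv=cv2.cvtColor(p,cv2.COLOR_RGB2HSV)
    roi=(X[...,0]>.25)&(X[...,0]<.75)&(abs(X[...,1])<.27)
    H,S,V=[hsv[...,k] for k in range(3)]
    for nm,m in dict(orange=(H>3)&(H<14)&(S>190)&(V>120),green=(H>40)&(H<90)&(S>90),black=(V<45),blue=(H>100)&(H<125)&(S>150)).items():
        for a,c,b in blobs(m&roi): print(n,nm,a,c,b,X[int(c[1]),int(c[0])].round(3))
    for zlo,zhi in((.083,.1),(.1,.114)):
        m=roi&(X[...,2]>zlo)&(X[...,2]<zhi)
        for a,c,b in blobs(m,30): print(n,"h",zlo,a,c,b,plane(n,c,(zlo+zhi)/2).round(3))
f=np.load("top0.npz");p=f["p"]
cv2.imwrite("pics/crop.png",cv2.resize(p[125:225,195:315,::-1],None,fx=6,fy=6,interpolation=cv2.INTER_CUBIC))
E
```

```text
top orange 16 [220.88 174.31] [218 173   7   3] [0.615 0.128 0.124]
top green 9 [209.78 187.78] [208 187   5   3] [0.579 0.178 0.04 ]
top black 381 [254.64 184.81] [243 174  24  22] [0.58  0.008 0.099]
top blue 89 [289.96 163.92] [285 159  11  11] [ 0.667 -0.125  0.026]
top h 0.083 392 [284.57 186.93] [274 176  22  23] [ 0.569 -0.103  0.091]
top h 0.1 245 [254.52 181.28] [246 173  18  18] [0.589 0.006 0.107]
scene orange 68 [314.79 190.15] [311 183   8  18] [0.623 0.124 0.095]
scene black 310 [276.19 196.64] [266 188  21  18] [0.596 0.002 0.11 ]
scene black 138 [273.38 218.96] [261 208  29  18] [ 0.612 -0.016  0.041]
scene black 26 [252.77 230.08] [246 222  11  15] [ 0.607 -0.087  0.025]
scene black 24 [234.67 233.75] [228 228  17   9] [ 0.587 -0.136  0.022]
scene blue 94 [320.41 225.38] [315 216  14  19] [0.708 0.087 0.04 ]
scene blue 175 [251.06 249.21] [244 243  15  14] [ 0.672 -0.131  0.033]
scene h 0.083 37 [313.11 190.95] [309 189  10   6] [0.622 0.122 0.091]
scene h 0.083 500 [241.3  209.67] [228 199  28  22] [ 0.574 -0.103  0.092]
scene h 0.083 64 [275.78 204.52] [266 200  22   9] [ 0.61  -0.007  0.092]
scene h 0.1 33 [313.42 187.24] [309 185  11   5] [0.622 0.121 0.107]
scene h 0.1 311 [276.76 195.47] [266 187  22  19] [0.593 0.007 0.107]
```

View pics/crop.png

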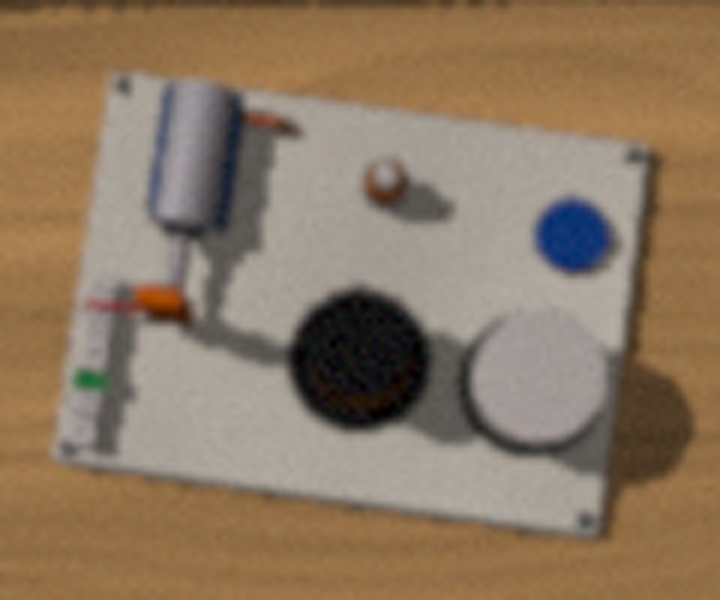

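```bash
cat >> h.py <<'E'
def delta(target,q=None):
    s=arm.observe();M=rot(s["tool_rot"]);d=M.T@(np.array(target)-s["ee_pos"]);return (d/.04).round(2)
E
python3 - <<'E'
from h import *
s=arm.observe();M=rot(s["tool_rot"]);print(M.round(3))
c=[plane("top",(195+u/6,125+v/6),.018) for u,v in((118,75),(60,460),(648,148),(600,532))]
print(np.round(c,3));ang=lambda a,b:np.degrees(np.arctan2(*(b-a)[1::-1])) 
print("xaxis deg",ang(c[1],c[0]),ang(c[3],c[2]),"y",ang(c[2],c[0]),ang(c[3],c[1]))
print("tool y deg",np.degrees(np.arctan2(M[1,1],M[0,1])))
f=lambda u,v,z:plane("top",(195+u/6,125+v/6),z).round(4)
print("handle",f(160,296,.125),"ptr",f(88,304,.044),f(135,306,.044),"band",f(89,380,.041),"tub",f(536,374,.093),"jar",f(361,359,.107))
print(delta([.59,.0065,.20]))
E
```

```text
[[-0.909  0.416 -0.001]
 [ 0.416  0.909 -0.002]
 [-0.    -0.002 -1.   ]]
[[ 0.772  0.158  0.018]
 [ 0.525  0.196  0.018]
 [ 0.719 -0.181  0.018]
 [ 0.474 -0.144  0.018]]
xaxis deg -8.795729340827044 -8.462632550376025 y 81.09426292817489 81.482885495157
tool y deg 65.43089846891573
handle [0.6135 0.122  0.125 ] ptr [0.6208 0.1747 0.044 ] [0.6191 0.1453 0.044 ] band [0.5733 0.1747 0.041 ] tub [ 0.5669 -0.1017  0.093 ] jar [0.5761 0.0037 0.107 ]
[-13.35  -9.96   1.2 ]
```

Request:
step_arm(
  rows=[-1,-0.75,0,0,-1,-0.75,0,0,-1,-0.75,0,0,-1,-0.75,0,0,-1,-0.75,0,0,-1,-0.75,0,0,-1,-0.75,0,0,-1,-0.75,0,0,-1,-0.75,0,0,-1,-0.75,0,0,-1,-0.75,0,0,0,0,0,0],
  claw=0,
)

```text
time: 1.6
ee_pos: [0.5346, 0.1028, 0.2481]
tool_rot: [0.0, 0.217, 0.976, -0.001]
contact_force: [-0.5, -0.0, 0.6]
opening: 0.0002
finger_force: 0.0
```

Request:
step_arm(
  rows=[0,0,0,1,0,0,0,1,0,0,0,1,0,0,0,1,0,0,0,1,0,0,0,1,0,0,0,1,0,0,0,1,0,0,0,1,0,0,0,1,0,0,0,1,0,0,0,1],
)

```text
time: 3.1
ee_pos: [0.5326, 0.1091, 0.2479]
tool_rot: [-0.0, 0.592, 0.806, -0.0]
contact_force: [0.1, 0.5, -0.5]
opening: -0.0003
finger_force: 0.0
```

Request:
step_arm(
  rows=[0,0,0,1,0,0,0,1,0,0,0,1,0,0,0,1,0,0,0,1,0,0,0,1,0,0,0,0.5,0,0,0,0],
)

```text
time: 4.1
ee_pos: [0.533, 0.1086, 0.2482]
tool_rot: [-0.0, 0.758, 0.653, -0.0]
contact_force: [-1.1, 0.0, -1.0]
opening: -0.0
finger_force: 0.0
```

```bash
cat >> h.py <<'E'
def wray(uv,M,t):
    i=cams.camera_info("wrist");K=i["K"];x=np.array([uv[0]-K[0,2],uv[1]-K[1,2]]);r=np.linalg.norm(x)+1e-9;a=r/K[0,0]
    v=np.r_[x/r*np.sin(a),np.cos(a)];m=i["mount"];return M@m[:3,:3]@v, t+M@m[:3,3]
def wplane(uv,z,M,t):
    v,c=wray(uv,M,t);return c+v*(z-c[2])/v[2]
def wshot(name):
    s=arm.observe();p,d=cams.capture("wrist");cv2.imwrite(f"pics/{name}.png",p[:,:,::-1])
    np.savez(name+".npz",p=p,d=d,M=rot(s["tool_rot"]),t=s["ee_pos"]);return s
E
python3 - <<'E'
from h import *
s=wshot("w1");print(s["time"],s["ee_pos"],s["q"]);print(rot(s["tool_rot"]).round(3))
E
```

```text
4.1 [0.53295127 0.10861064 0.24815339] [-0.61423991  0.09306261  0.39036302  1.73008444 -0.03662988  1.32590897
 -0.36468071]
[[ 0.148  0.989 -0.   ]
 [ 0.989 -0.148  0.   ]
 [ 0.    -0.    -1.   ]]
```

View pics/w1.png

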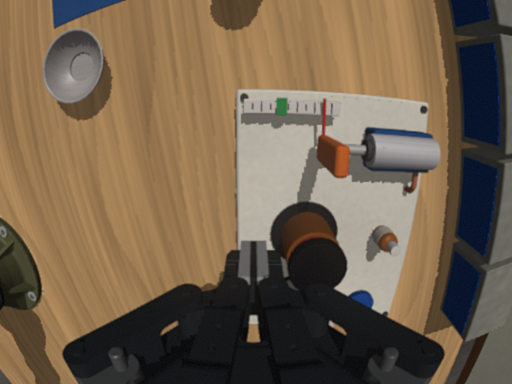

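The wrist view is aligned with the tester: green band at (282,107), red pointer at x≈323, handle top near (340,160), jar lid near (317,262).

```bash
python3 - <<'E'
from h import *
f=np.load("w1.npz");p,d,M,t=[f[k] for k in"pdMt"];hsv=cv2.cvtColor(p,cv2.COLOR_RGB2HSV);H,S,V=[hsv[...,k].astype(int) for k in range(3)]
x=np.array([.989,-.15])
def sh(n,uv,z):
    P=wplane(uv,z,M,t);print(n,np.round(uv,1),P.round(4),"along x",round(P[:2]@x,4))
for a,c,b in blobs((H>45)&(H<85)&(S>90),20): print(a);sh("green",c,.041)
for a,c,b in blobs(((H<4)|(H>175))&(S>170)&(V>90),10):
    print(a,b);sh("red",c,.044);sh("redtop",(b[0]+b[2]/2,b[1]),.044)
for a,c,b in blobs((H>4)&(H<14)&(S>190)&(V>60),50): print(a,b);sh("orange",c,.1)
# jar/lid from depth
v,u=np.nonzero((d>0));K=cams.camera_info("wrist")
m=np.zeros(d.shape,bool)
for vv in range(60,330):
  for uu in range(230,420):
    if d[vv,uu]>0:
      r,c=wray((uu,vv),M,t);mz=K["mount"][:3,:3].T@M.T@r
      P=c+r*d[vv,uu]/mz[2]; m[vv,uu]=.100<P[2]<.135
for a,c,b in blobs(m,60): print("high",a,b);sh("c",c,.107);sh("c125",c,.125)
E
```

```text
160
green [281.4 106.3] [0.5743 0.1771 0.041 ] along x 0.5414
52 [323 100   2  34]
red [323.5 116.5] [0.6198 0.1603 0.044 ] along x 0.589
redtop [324. 100.] [0.6226 0.1788 0.044 ] along x 0.5889
360 [328 138  21  39]
orange [341.2 159.4] [0.6206 0.1221 0.1   ] along x 0.5955Traceback (most recent call last):
  File "<stdin>", line 16, in <module>
  File "h.py", line 18, in wray
    i=cams.camera_info("wrist");K=i["K"];x=np.array([uv[0]-K[0,2],uv[1]-K[1,2]]);r=np.linalg.norm(x)+1e-9;a=r/K[0,0]
ValueError: time passes only in moves, steps and waits
```

```bash
python3 - <<'E'
from h import *
f=np.load("w1.npz");M,t=f["M"],f["t"]
for uv in((317,262),(286,262),(347,262)): print(wplane(uv,.107,M,t).round(4))
print(delta([.584,.0055,.15]),delta([.570,-.1025,.15]))
E
```

```text
[0.5874 0.0169 0.107 ]
[0.5546 0.0227 0.107 ]
[0.6208 0.0104 0.107 ]
[-2.36  1.64  2.45] [-5.08  1.69  2.45]
```

Request:
step_arm(
  rows=[-0.8,0.55,0,0,-0.8,0.55,0,0,-0.7,0.55,0,0,0,0,0.8,0,0,0,0.8,0,0,0,0.8,0,0,0,0,0],
)

```text
time: 5.03
ee_pos: [0.5828, 0.0074, 0.1498]
tool_rot: [-0.002, 0.758, 0.653, -0.002]
contact_force: [-0.5, 0.3, 0.3]
opening: 0.0002
finger_force: 0.0
```

Request:
step_arm(
  rows=[0,0,0.2,0,0,0,0.2,0,0,0,0.1,0,0,0,0.1,0,0,0,0,0],
)

```text
time: 5.65
ee_pos: [0.5847, 0.0073, 0.1282]
tool_rot: [-0.0, 0.758, 0.652, -0.0]
contact_force: [0.2, 0.3, 0.1]
opening: 0.0003
finger_force: 0.0
```

Request:
step_arm(
  rows=[0,0,0.06,0,0,0,0.06,0,0,0,0.06,0,0,0,0,0],
)

```text
time: 6.15
ee_pos: [0.5852, 0.0073, 0.1219]
tool_rot: [0.0, 0.758, 0.652, 0.0]
contact_force: [-1.7, -0.2, 4.3]
opening: 0.0
finger_force: 2.3
```

Request:
step_arm(
  rows=[0,0,0.05,0,0,0,0.05,0,0,0,0.05,0,0,0,0,0],
)

```text
time: 6.65
ee_pos: [0.5852, 0.0073, 0.1161]
tool_rot: [0.0, 0.758, 0.652, 0.0]
contact_force: [-1.8, 0.7, 7.2]
opening: -0.0002
finger_force: 3.1
```

Request:
step_arm(
  rows=[0,0,0.03,0,0,0,0.03,0,0,0,0,0],
)

```text
time: 7.02
ee_pos: [0.5853, 0.0073, 0.116]
tool_rot: [-0.0, 0.758, 0.652, 0.001]
contact_force: [-6.4, 0.5, 18.9]
opening: -0.0001
finger_force: 9.6
```

Request:
step_arm(
  rows=[0,0,-0.6,0,0,0,-0.6,0,-0.9,0,0,0,-0.9,0,0,0,-0.95,0,0,0,0,0,0.5,0,0,0,0.5,0,0,0,0.1,0,0,0,0,0],
)

```text
time: 8.15
ee_pos: [0.5685, -0.1014, 0.1168]
tool_rot: [0.0, 0.758, 0.652, -0.0]
contact_force: [0.4, -0.4, -0.7]
opening: -0.0001
finger_force: 0.0
```

Request:
step_arm(
  rows=[0,0,0.06,0,0,0,0.06,0,0,0,0.06,0,0,0,0,0],
)

```text
time: 8.65
ee_pos: [0.5683, -0.1014, 0.1094]
tool_rot: [-0.0, 0.758, 0.652, -0.0]
contact_force: [0.4, 0.6, -0.0]
opening: -0.0001
finger_force: 0.0
```

Request:
step_arm(
  rows=[0,0,0.06,0,0,0,0.06,0,0,0,0.06,0,0,0,0,0],
)

```text
time: 9.15
ee_pos: [0.5687, -0.1015, 0.1029]
tool_rot: [0.0, 0.758, 0.652, 0.0]
contact_force: [-1.6, -0.4, 4.2]
opening: 0.0002
finger_force: 2.3
```

Request:
step_arm(
  rows=[0,0,0.04,0,0,0,0.04,0,0,0,0,0],
)

```text
time: 9.52
ee_pos: [0.5688, -0.1016, 0.102]
tool_rot: [-0.0, 0.758, 0.652, 0.001]
contact_force: [-6.8, 1.0, 18.2]
opening: -0.0001
finger_force: 9.3
```

Request:
step_arm(
  rows=[0,0,-0.8,0,0,0,-0.8,0,0,0,-0.8,0,0.96,0.06,0,0,0.96,0.06,0,0,0.96,0.06,0,0,0.96,0.06,0,0,0.96,0.06,0,0,0,0,0,0,0,0,0,0],
  claw=0.6,
)

```text
time: 10.78
ee_pos: [0.6087, 0.0857, 0.1947]
tool_rot: [0.0, 0.758, 0.652, -0.001]
contact_force: [-0.8, -0.1, -0.8]
opening: 0.0511
finger_force: 0.0
```

```bash
python3 - <<'E'
from h import *
s=wshot("w2");print(s["time"],s["ee_pos"])
f=np.load("w2.npz");p,d,M,t=[f[k] for k in"pdMt"];hsv=cv2.cvtColor(p,cv2.COLOR_RGB2HSV);H,S,V=[hsv[...,k].astype(int) for k in range(3)]
x=M[:2,1]
def sh(n,uv,z):
    P=wplane(uv,z,M,t);print(n,np.round(uv,1),P.round(4),"along x",round((P-t)[:2]@x,4),"lat",round((P-t)[:2]@M[:2,0],4))
for a,c,b in blobs((H>45)&(H<85)&(S>90),20): sh("green",c,.041)
for a,c,b in blobs(((H<4)|(H>175))&(S>170)&(V>90),10): print(a,b);sh("red",c,.044);sh("redtop",(b[0]+b[2]/2,b[1]),.044)
for a,c,b in blobs((H>4)&(H<14)&(S>190)&(V>60),50): print(a,b);sh("orange",c,.125)
E
```

```text
10.775 [0.60873469 0.08566435 0.19474753]
green [202.6  96.3] [0.5745 0.1767 0.041 ] along x -0.0475 lat 0.0849
67 [253  85   2  38]
red [253.5 103.1] [0.6203 0.1625 0.044 ] along x -0.0 lat 0.0777
redtop [254.  85.] [0.6232 0.1791 0.044 ] along x 0.0004 lat 0.0946
244 [246 140  17  40]
orange [255.1 156.1] [0.6162 0.1285 0.125 ] along x 0.001 lat 0.0435
```

View pics/w2.png

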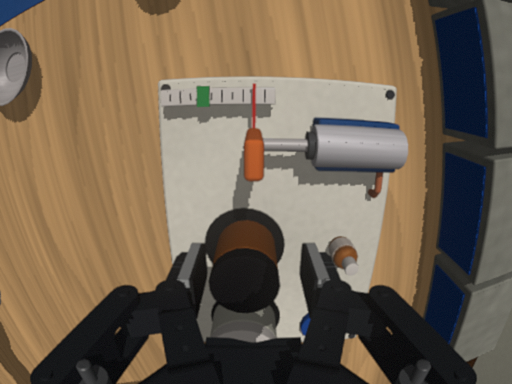

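The wrist view shows the pointer and handle (254,155) centred on the tool along the pull axis, band at (202,96): the pull needed is 47.5 mm.

Request:
step_arm(
  rows=[0.6,0,0,0,0.55,0,0,0,0,0,0.6,0,0,0,0.6,0,0,0,0.6,0,0,0,0.55,0,0,0,0,0],
)

```text
time: 11.7
ee_pos: [0.6143, 0.1335, 0.0991]
tool_rot: [-0.001, 0.757, 0.653, -0.002]
contact_force: [0.1, -0.3, 0.3]
opening: 0.0512
finger_force: 0.0
```

Request:
step_arm(
  rows=[0,0,0,0,0,0,0,0,0,0,0,0,0,0,0,0,0,0,0,0,0,0,0,0,0,0,0,0,0,0,0,0],
  claw=0,
)

```text
time: 12.7
ee_pos: [0.6163, 0.1326, 0.1026]
tool_rot: [-0.0, 0.758, 0.652, 0.001]
contact_force: [-2.8, 0.4, 5.7]
opening: 0.0132
finger_force: 59.4
```

```bash
cat > chk.py <<'E'
from h import *
import sys
s=wshot(sys.argv[1]);print(s["time"],s["ee_pos"],s["opening"],s["finger_force"])
f=np.load(sys.argv[1]+".npz");p,d,M,t=[f[k] for k in"pdMt"];hsv=cv2.cvtColor(p,cv2.COLOR_RGB2HSV);H,S,V=[hsv[...,k].astype(int) for k in range(3)]
x=M[:2,1]
def sh(n,uv,z):
    P=wplane(uv,z,M,t);print(n,np.round(uv,1),P.round(4),"along x",round((P-t)[:2]@x,4))
for a,c,b in blobs((H>45)&(H<85)&(S>90),20): sh("green",c,.041)
for a,c,b in blobs(((H<4)|(H>175))&(S>170)&(V>90),10): print(a,b);sh("red",c,.044);sh("redtop",(b[0]+b[2]/2,b[1]),.044)
E
python3 chk.py w3
```

```text
12.7 [0.61628986 0.13262926 0.10260775] 0.013199739048106634 59.386993646621704
green [181.2 167.9] [0.5747 0.1772 0.041 ] along x -0.0477
160 [252 153   3  61]
red [252.9 181.1] [0.6203 0.1618 0.044 ] along x -0.0004
redtop [253.5 153. ] [0.6234 0.1799 0.044 ] along x -0.0
```

View pics/w3.png

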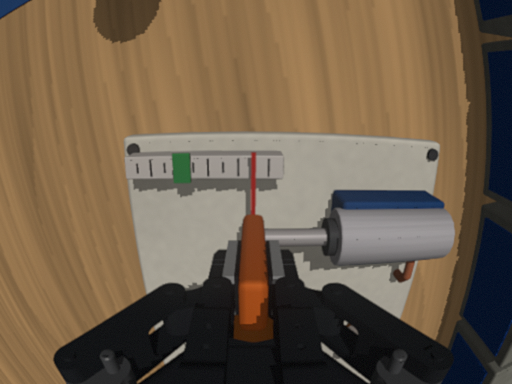

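The picture shows the fingers firmly around the handle at (253,260), pointer at u=253, band at u=181. Pulling slowly.

Request:
step_arm(
  rows=[0,-0.05,0,0,0,-0.1,0,0,0,-0.15,0,0,0,-0.15,0,0,0,-0.15,0,0,0,-0.15,0,0,0,-0.15,0,0,0,-0.15,0,0,0,-0.1,0,0,0,-0.05,0,0,0,0,0,0,0,0,0,0],
)

```text
time: 14.25
ee_pos: [0.5709, 0.1397, 0.1026]
tool_rot: [0.002, 0.758, 0.652, 0.003]
contact_force: [7.4, 1.6, 3.1]
opening: 0.013
finger_force: 59.1
```

```bash
python3 chk.py w4
```

```text
14.25 [0.57089646 0.13967338 0.10258498] 0.012974735454276222 59.093005657196045
green [245.5 167.4] [0.5717 0.1778 0.041 ] along x -0.0049
green [257.  167.7] [0.579  0.1765 0.041 ] along x 0.0025
184 [251 153   4  61]
red [252.6 178.8] [0.5752 0.1704 0.044 ] along x -0.0003
redtop [253. 153.] [0.578 0.187 0.044] along x -0.0001
```

View pics/w4.png

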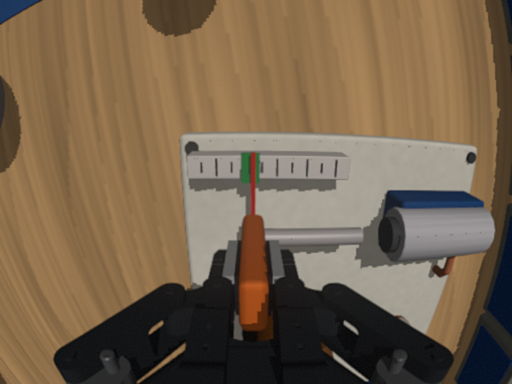

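The pointer (u=253) is over the green band (about 241–260). I'll move about 1.5 mm to centre it, then hold.

Request:
step_arm(
  rows=[0,-0.04,0,0,0,0,0,0,0,0,0,0,0,0,0,0,0,0,0,0,0,0,0,0,0,0,0,0,0,0,0,0,0,0,0,0,0,0,0,0,0,0,0,0,0,0,0,0],
)

```text
time: 15.8
ee_pos: [0.5694, 0.1399, 0.1026]
tool_rot: [0.002, 0.758, 0.652, 0.003]
contact_force: [8.0, 1.2, 3.5]
opening: 0.0133
finger_force: 59.1
```

Request:
step_arm(
  rows=[0,0,0,0,0,0,0,0,0,0,0,0,0,0,0,0,0,0,0,0,0,0,0,0,0,0,0,0,0,0,0,0,0,0,0,0,0,0,0,0,0,0,0,0,0,0,0,0],
)

```text
time: 17.3
ee_pos: [0.5694, 0.1399, 0.1026]
tool_rot: [0.002, 0.758, 0.652, 0.003]
contact_force: [7.6, 2.0, 3.2]
opening: 0.0135
finger_force: 59.1
```

Request:
step_arm(
  rows=[0,0,0,0,0,0,0,0,0,0,0,0,0,0,0,0,0,0,0,0,0,0,0,0,0,0,0,0,0,0,0,0,0,0,0,0,0,0,0,0,0,0,0,0,0,0,0,0],
)

```text
time: 18.8
ee_pos: [0.5694, 0.1399, 0.1026]
tool_rot: [0.002, 0.758, 0.652, 0.003]
contact_force: [7.3, 1.6, 2.5]
opening: 0.0131
finger_force: 59.1
```

```bash
python3 chk.py w5; python3 - <<'E'
from h import *
p,d=cams.capture("scene");cv2.imwrite("pics/s2.png",cv2.resize(p[150:280,200:370,::-1],None,fx=4.5,fy=4.5,interpolation=cv2.INTER_CUBIC))
E
```

```text
18.8 [0.56944363 0.13994038 0.10259592] 0.013118619453916971 59.08444404602051
green [246.5 167.5] [0.5709 0.1779 0.041 ] along x -0.0042
green [258.  167.6] [0.5782 0.1767 0.041 ] along x 0.0032
176 [251 153   4  61]
red [252.7 180.2] [0.5737 0.1697 0.044 ] along x -0.0002
redtop [253. 153.] [0.5765 0.1873 0.044 ] along x -0.0001
```

View pics/s2.png

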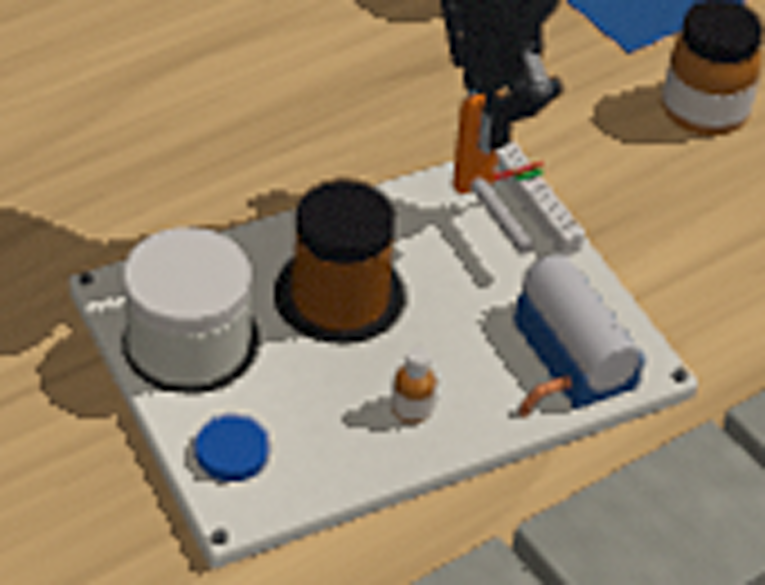

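Both lids are home with no red neck showing: white lid at (188,290), black at (345,225). The pointer is on the green band at (525,172), and the hold has lasted more than 4 s.

```bash
python3 -c "
from workcell import arm
print(arm.job_done())"
```

```text
the job is handed in; nothing more can be done
None
```

I pressed both lids fully home, then pulled the plunger until its pointer sat on the green band; it held steady there for over 4 s and was still gripped when I handed the job in (the hand-in returned no verdict).

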